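Snug the bench clamp on the glued slats

TASK

Two glued cedar slats for a window box lie under the pad of the bench clamp with the red crank knob. Turn that crank clockwise (seen from above) until the pad meets the wood, then about a sixth of a turn more so that it is snug but not forced, and let go. Do not shift the slats, and leave the empty clamp with the blue knob alone.

Things in the scene. Friction and masses are not known exactly. Their poses are not given: they have to be found in the camera images.
- clamp_knob_mid (a point): Red crank knob: upright cylinder, 24 mm diameter, 45 mm tall, free to spin on its pin (hold it without turning the wrist). Point at its centre, 192 mm above the bench. It circles the vertical screw at 70 mm radius at constant height. Crank arm 2 mm below the knob's foot. Clockwise from above lowers the screw 30 mm a turn. Drag about 4 N at the knob when free, 5 to 6 N when snug; stays where left.
- clamp_pad: Round rubber-faced pad, 36 mm diameter, under that clamp's screw. Origin: centre of its lower face, on the screw axis (centre of the crank's circle); z up. Starts 7 to 15 mm above the wood: 1.5 to 3.2 rad of cranking. A spring (5 N/mm) joins pad and screw: after the touch the pad stops and each radian adds 24 N. Snug is 10 to 45 N, 0.4 to 1.9 rad past the touch; over 60 N is forced.
- slats: Two cedar slats glued flat together, the upper paler, yellow glue line: 200 mm long (its y), 48 wide, 30 thick in all, loose on the steel anvil (top 30 mm above the bench) of the red-knobbed clamp. Origin: centre of the underside; upper face 30 mm above it. The clamp is a green C-frame fixed to the bench, foot 190 x 100 mm, 215 mm tall to the knob's top, jaw open away from the robot.
- spare_knob_mid (a point): Centre of the blue crank knob of a second, like clamp with nothing under its pad; leave it alone. Which clamp stands left or right varies. On both, the only thing above the crank arm besides the knob is the screw's end in the middle of the circle: 16 mm diameter, top at most 190 mm above the bench, sinking as the clamp closes.

How it is judged:
At the end, for the whole second after the job is handed in: The red-knobbed clamp's pad rests on the glued slats, pressing with 8 to 50 N, and is at rest; the slats lie within 15 mm of where they were, and the blue knob of the empty clamp within 20 mm of where it was (contact force between clamp_pad and slats between 8 and 50 N and distance of slats from where it was at the start of the episode below 0.015 m and linear speed of clamp_pad below 0.01 m/s and distance of spare_knob_mid from where it was at the start of the episode below 0.02 m); the robot touches nothing.
It fails at once if the clamp is forced: the pad presses on the wood with more than 60 N (contact force between clamp_pad and slats above 60 N).
It fails at once if the slats are shifted by more than 20 mm (distance of slats from where it was at the start of the episode above 0.02 m).
It fails at once if the empty clamp's blue knob is moved by more than 20 mm (distance of spare_knob_mid from where it was at the start of the episode above 0.02 m).
It also fails if it takes over 40 s, if anything falls off the work surface, if the arm or the gripper's body presses on something with over 40 N, if the wrist force passes 120 N, or if a joint passes its speed limit or range.

ROBOT

A 6-joint arm with a two-finger parallel gripper is mounted at the origin on the work surface. World frame = base frame: x ahead of the robot, y to its left, z up, the work surface at z = 0. Lengths are in m, angles in rad, forces in N, time in s.
With the tool pointing down it reaches from about 0.35 to 0.975 m from the base axis. Payload 4.9 kg.
Tool frame: the origin (TCP) lies at the very end of the fingers, on their centre line; the grasp point (between the pads) lies 19 mm behind it; z points along the fingers, y is the line along which they close (so a half turn about z gives the same grasp; the last joint's range is limited). The gripper opens to 85 mm and grips with 20 to 120 N. Pads are 22 mm wide; open, the fingers measure 114 mm over their backs; the gripper's body (76 mm by 85 mm) begins 54 mm behind the grasp point. The pads swing forward as they close: fully open they stand 13 mm farther back than shut.
Start: joints at [1.16, 0.053, 1.613, -0, 1.476, -0.119], TCP at [0.18, 0.599, 0.231] pointing down, gripper open.
Joint ranges: [-3.01, 3.01], [-1.01, 2.22], [0.06, 2.58], [-1.02, 4.17], [0.09, 2.62], [-3.14, 3.14]. Speed limits (rad/s): [2.57, 2.57, 3.14, 3.14, 3.14, 3.14].

INTERFACE

Orientations are given as a rotation vector (axis times angle).
In Python, from station import ctrl gives the robot as it stands.
- The arm moves only by the shell command python3 -m crank 'ROWS' [OPENING] [FORCE]. ROWS is text: rows parted by semicolons, each of 4 numbers parted by spaces: the shift along the world's x, y, z in units of 0.5 m (1.0 is 0.5 m), then the turn about the world's z in units of 90 degrees (1.0 is 90 degrees). In form: x y z turn; .... A call has exactly 5 rows; each row shifts and turns the commanded pose from where the row before left it; what a row does not reach is not made up. A row lasts 1/12 s, in which the tool goes at most 41.7 mm and 7.16 degrees, less where a joint would pass 70% of its speed; a pose out of reach is approached as far as the arm can. A call with a number of a shift or a turn outside -1 to 1 is refused whole. A call with a gripper value outside its range is refused whole. OPENING is the opening in per cent of the stroke, from 0 (shut) to 100 (fully open), set as the call begins (- or left out, the last holds). The fingers move at their own pace and stop on an object; FORCE is the grip in N (left out, the last holds). Time passes only in rows, so rows that do not move let the fingers close, or fill a call up. It gives the time, the measured TCP pose, the force, the opening and the grip force at its end, in the units of the state.
- ctrl.get_obs(): the state, without advancing time (a new reading comes with each control period).
- ctrl.get_image(name): name is "side" or "top" or "wrist"; returns (picture, depth): 480x640x3 uint8, red, green, blue; 480x640 float32, m along the optical axis (not along the pixel's ray), 0 where there is no reading.
- ctrl.get_calibration(name): a dict with "fx", "fy", "cx", "cy" (pixels), "extrinsics" (4x4, takes a point from world to camera coordinates). Camera axes: x right, y down, z forward; pixel columns grow to the right and rows downward; lengths in m; the calibration is good to about 2 mm. A picture is of the moment at which its call begins: read the wrist's pose just before it. get_calibration takes no time and is no camera call; for the wrist camera it gives the pose at the moment of the call.
- ctrl.finish_job(): hands the job in; it is judged then, once.
The state is a dict: "t": time; "q": joint angles; "dq": joint speeds; "effort": joint torques, N m; "tool_pos": TCP position; "tool_rot": TCP orientation; "contact_force": force on the tool from outside, world axes, zero at the start; "wrist_torque": the same for the moment, N m; "opening": finger opening in m; "grip_force": force on a finger pad.
Only numpy, scipy, OpenCV 4.12 (cv2) and the standard library are available. Lean on these libraries where they do the work, as an engineer would, in place of code of your own. Each camera call takes 0.05 s, during which the arm holds its last target. There are 200 camera calls.

## Working session

There is one attempt and no reset: what is moved stays moved. The work goes in short steps, Python scripts to look and compute and a shell command to move; the robot and the scene stay as the last step left them, time stands still between calls to the robot, and variables do not carry over. Pictures are saved under pics/ and viewed, at most 10 in all, crops included, and the job is handed in when it is done.

```bash
mkdir -p pics; cat > h.py <<'E'
import numpy as np,cv2
from station import ctrl
def cloud(n):
    im,d=ctrl.get_image(n);c=ctrl.get_calibration(n)
    v,u=np.mgrid[:480,:640]
    P=np.stack([(u-c['cx'])/c['fx']*d,(v-c['cy'])/c['fy']*d,d],-1)
    E=np.array(c['extrinsics']);W=(P-E[:3,3])@E[:3,:3]
    W[d<=0]=np.nan
    return im,W
def save(n,im): cv2.imwrite('pics/'+n+'.png',im[...,::-1])
def blobs(im,W,col):
    h=cv2.cvtColor(im,cv2.COLOR_RGB2HSV);H,S=h[...,0],h[...,1]
    m=((H<8)|(H>172)) if col=='red' else (H>100)&(H<130)
    m=m&(S>130)&(h[...,2]>60)&(W[...,2]>0.12)
    n,l,s,c=cv2.connectedComponentsWithStats(m.astype(np.uint8))
    for i in range(1,n):
        if s[i,4]>40:
            p=W[l==i];print(col,s[i],np.nanmedian(p,0).round(4),np.nanmin(p,0).round(3),np.nanmax(p,0).round(3))
            t=p[p[:,2]>np.nanmax(p[:,2])-.006];print('  top centre',(t.min(0)+t.max(0))/2)
E
python3 - <<'E'
from h import *
a=[]
for n in('top','side'):
    im,W=cloud(n);print(n);blobs(im,W,'red');blobs(im,W,'blue');save(n,im);a.append(im)
print(ctrl.get_obs())
E
```

```text
top
red [403 238  16  15 189] [ 0.5025 -0.1055  0.2146] [ 0.492 -0.116  0.205] [ 0.513 -0.094  0.218]
  top centre [ 0.50239743 -0.10514057  0.2153811 ]
blue [249 170  14  15 159] [0.6081 0.122  0.2149] [0.597 0.112 0.212] [0.619 0.132 0.22 ]
  top centre [0.60792699 0.12153118 0.21657518]
side
red [330 245  18  38 602] [ 0.4981 -0.1143  0.2011] [ 0.489 -0.119  0.169] [ 0.512 -0.094  0.215]
  top centre [ 0.50088103 -0.10604886  0.2119593 ]
blue [ 301   28   91   44 1834] [0.8314 0.6485 0.1358] [0.74  0.609 0.12 ] [0.924 0.791 0.153]
  top centre [0.83183814 0.70056341 0.14981224]
blue [342 142  14  30 315] [0.6027 0.1125 0.1998] [0.595 0.107 0.171] [0.617 0.134 0.216]
  top centre [0.60602335 0.12180299 0.21288097]
{'t': 0.1, 'q': array([ 1.16001100e+00,  5.33041955e-02,  1.61417988e+00,  1.05719171e-05,
        1.47598553e+00, -1.19028163e-01]), 'dq': array([ 0.00032082, -0.00177574, -0.00389397,  0.00080731,  0.00051065,
        0.00020534]), 'effort': array([ 1.19692227e-04, -3.94906461e+01, -3.71363926e+01, -5.77649757e-05,
        3.96544041e-03,  2.52710851e-05]), 'tool_pos': array([0.17955697, 0.59805786, 0.23016382]), 'tool_rot': array([-4.56595838e-01, -3.10772671e+00,  2.84068584e-03]), 'contact_force': array([-0.39641879,  0.26167781, -0.2035684 ]), 'wrist_torque': array([ 0.0292406 ,  0.02499708, -0.02549015]), 'grip_force': 0.0, 'opening': 0.0859018231110293}
```

View pics/top.png

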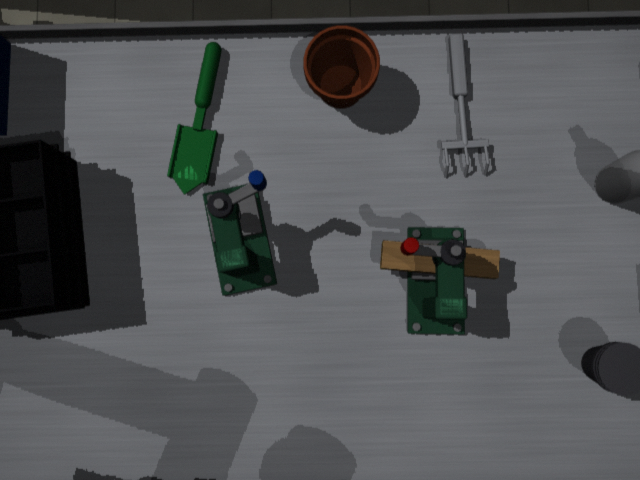

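View pics/side.png

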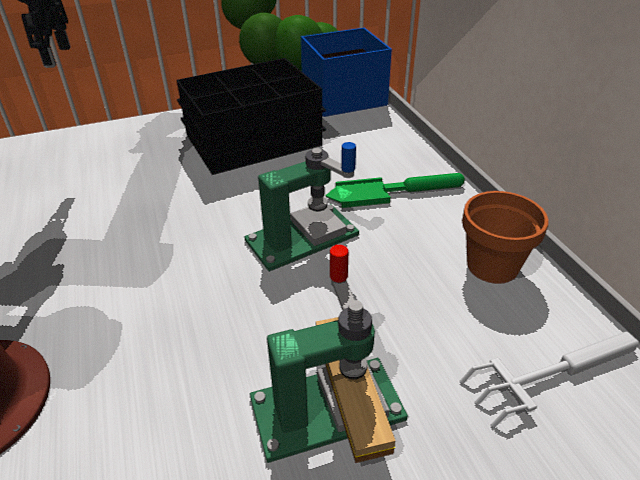

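The top view shows the red clamp at right (knob at about (410,245), screw at about (455,250)) and the blue one at left. The side view shows the pad over the slats near (353,372). Next I locate the screw axis, the pad gap and the slats.

```bash
python3 - <<'E'
from h import *
im,W=cloud('top')
g=(abs(W[...,0]-.50)<.05)&(abs(W[...,1]+.18)<.045)
for lo,hi in((.13,.145),(.145,.158),(.158,.17),(.17,.178),(.178,.195)):
    p=W[g&(W[...,2]>lo)&(W[...,2]<hi)]
    if len(p): print('top',lo,hi,len(p),np.median(p,0).round(4),((p.min(0)+p.max(0))/2).round(4),p.min(0).round(3),p.max(0).round(3))
im2,W2=cloud('side')
g=(abs(W2[...,0]-.50)<.05)&(abs(W2[...,1]+.18)<.045)
for lo,hi in((.06,.07),(.07,.08),(.08,.09),(.13,.145),(.145,.158),(.158,.17),(.17,.178),(.178,.2)):
    p=W2[g&(W2[...,2]>lo)&(W2[...,2]<hi)]
    if len(p): print('side',lo,hi,len(p),np.median(p,0).round(4),p.min(0).round(3),p.max(0).round(3))
for v in range(350,400,2): print(v,W2[v,353].round(4),im2[v,353])
a=cv2.resize(im[210:345,370:510],None,fx=4,fy=4,interpolation=2);b=cv2.resize(im2[290:425,290:400],None,fx=4,fy=4,interpolation=2)
b=b[:540,:240*1+ 0+0+ 0+ 0+ 0+ 0+ 0+ 0+ 0+ 0+ 0+ 0+ 0+ 0] if 0 else b
save('crop',cv2.resize(np.hstack([a[:540],b[:540]]),(800,432)))
E
```

```text
top 0.13 0.145 44 [ 0.4743 -0.1536  0.1385] [ 0.4825 -0.1558  0.1378] [ 0.451 -0.16   0.131] [ 0.514 -0.152  0.145]
top 0.145 0.158 583 [ 0.4664 -0.1714  0.1506] [ 0.4847 -0.1673  0.1518] [ 0.45  -0.199  0.146] [ 0.519 -0.136  0.158]
top 0.158 0.17 466 [ 0.4957 -0.1655  0.1681] [ 0.4952 -0.1653  0.1641] [ 0.476 -0.195  0.158] [ 0.515 -0.135  0.17 ]
top 0.17 0.178 108 [ 0.4966 -0.1684  0.1709] [ 0.4951 -0.1648  0.1736] [ 0.477 -0.194  0.17 ] [ 0.514 -0.136  0.177]
top 0.178 0.195 118 [ 0.4949 -0.1744  0.1899] [ 0.4958 -0.1749  0.1865] [ 0.487 -0.183  0.179] [ 0.504 -0.166  0.194]
side 0.06 0.07 359 [ 0.4861 -0.1984  0.0604] [ 0.465 -0.225  0.06 ] [ 0.515 -0.149  0.063]
side 0.07 0.08 71 [ 0.4867 -0.1895  0.0773] [ 0.477 -0.193  0.074] [ 0.509 -0.174  0.08 ]
side 0.08 0.09 324 [ 0.49   -0.1837  0.084 ] [ 0.477 -0.194  0.08 ] [ 0.512 -0.165  0.09 ]
side 0.13 0.145 403 [ 0.479  -0.1957  0.1379] [ 0.45 -0.2   0.13] [ 0.517 -0.184  0.145]
side 0.145 0.158 1003 [ 0.4706 -0.1853  0.1493] [ 0.45  -0.2    0.145] [ 0.518 -0.154  0.158]
side 0.158 0.17 799 [ 0.4913 -0.1805  0.1668] [ 0.474 -0.19
[... 563 characters left out ...]
  0.0898] [59 60 57]
368 [ 0.4921 -0.1833  0.0843] [53 53 53]
370 [ 0.4907 -0.1865  0.085 ] [92 87 86]
372 [ 0.4903 -0.1876  0.0825] [85 82 84]
374 [ 0.4889 -0.191   0.0834] [89 88 88]
376 [ 0.4891 -0.1909  0.0792] [63 61 61]
378 [ 0.4892 -0.1909  0.0749] [4 8 8]
380 [ 0.4924 -0.1841  0.0603] [75 55 38]
382 [ 0.4912 -0.187   0.0605] [109  87  51]
384 [ 0.4904 -0.189   0.0594] [112  88  59]
386 [ 0.4893 -0.1917  0.0593] [107  84  54]
388 [ 0.488  -0.1948  0.0598] [106  84  52]
390 [ 0.4869 -0.1974  0.0598] [107  82  47]
392 [ 0.4861 -0.1995  0.0588] [112  89  54]
394 [ 0.4849 -0.2025  0.0592] [115  88  54]
396 [ 0.4838 -0.2051  0.0592] [114  89  54]
398 [ 0.4823 -0.2086  0.0606] [112  86  51]
```

View pics/crop.png

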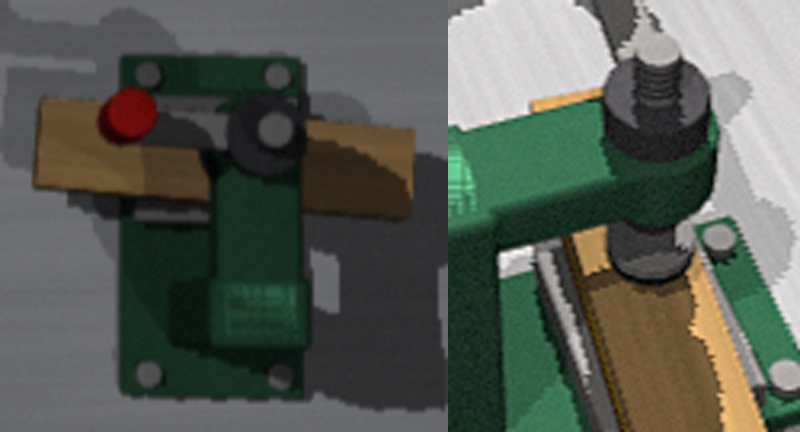

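```bash
R="x"; python3 -m crank '0.032 -0.07 0.01 -0.041;0.032 -0.07 0.01 -0.041;0.032 -0.07 0.01 -0.041;0.032 -0.07 0.01 -0.041;0.032 -0.07 0.01 -0.041'; python3 -m crank '0.032 -0.07 0.01 -0.041;0.032 -0.07 0.01 -0.041;0.032 -0.07 0.01 -0.041;0.032 -0.07 0.01 -0.041;0.032 -0.07 0.01 -0.041'
python3 -m crank '0.032 -0.07 0.01 -0.041;0.032 -0.07 0.01 -0.041;0.032 -0.07 0.01 -0.041;0.032 -0.07 0.01 -0.041;0.032 -0.07 0.01 -0.041'; python3 -m crank '0.032 -0.07 0.01 -0.041;0.032 -0.07 0.01 -0.041;0.032 -0.07 0.01 -0.041;0.032 -0.07 0.01 -0.041;0.032 -0.07 0.01 -0.041'
```

```text
t: 0.62
tool_pos: [0.26, 0.4219, 0.2561]
tool_rot: [0.953, 2.994, -0.001]
contact_force: [0.3, -0.4, 0.4]
opening: 0.0858
grip_force: 0.0
t: 1.03
tool_pos: [0.3399, 0.2468, 0.2815]
tool_rot: [1.42, 2.802, 0.001]
contact_force: [1.5, 0.8, 0.0]
opening: 0.0854
grip_force: 0.0
t: 1.45
tool_pos: [0.42, 0.0717, 0.3066]
tool_rot: [1.852, 2.537, 0.001]
contact_force: [0.7, 0.6, 0.2]
opening: 0.0853
grip_force: 0.0
t: 1.87
tool_pos: [0.5001, -0.1034, 0.3314]
tool_rot: [2.236, 2.207, 0.0]
contact_force: [0.5, 1.5, 0.7]
opening: 0.0852
grip_force: 0.0
```

```bash
python3 - <<'E'
from h import *
for n in('wrist','top'):
    im,W=cloud(n);print(n);blobs(im,W,'red')
    if n=='wrist':
        save('w1',im)
        g=(abs(W[...,0]-.495)<.03)&(abs(W[...,1]+.175)<.03)&(W[...,2]>.183)&(W[...,2]<.2)
        p=W[g];print('screw',len(p),((p.min(0)+p.max(0))/2).round(4) if len(p) else '')
E
```

```text
wrist
red [308 218  31  43 907] [ 0.5042 -0.1125  0.2139] [ 0.494 -0.145  0.165] [ 0.515 -0.1    0.216]
  top centre [ 0.50476761 -0.11160493  0.21294989]
screw 383 [ 0.4963 -0.1812  0.1874]
top
red [ 357  137   84  196 3893] [ 0.4651 -0.0418  0.6471] [ 0.391 -0.116  0.212] [ 0.538 -0.008  0.657]
  top centre [ 0.50536544 -0.05513378  0.65393828]
red [ 433  149  105   74 4366] [ 0.4979 -0.1053  0.65  ] [ 0.471 -0.145  0.643] [ 0.529 -0.067  0.654]
  top centre [ 0.50031855 -0.10649878  0.65073771]
red [ 479  180   85  194 3788] [ 0.4287 -0.1311  0.6477] [ 0.359 -0.162  0.633] [ 0.502 -0.099  0.657]
  top centre [ 0.47345629 -0.1466781   0.65416393]
red [ 383  306   96   57 2600] [ 0.3877 -0.0557  0.641 ] [ 0.368 -0.098  0.626] [ 0.41  -0.028  0.646]
  top centre [ 0.38777885 -0.06696147  0.6433954 ]
red [ 335  346  104  134 7671] [ 0.3288 -0.0273  0.6473] [ 0.286 -0.066  0.627] [0.38  0.011 0.66 ]
  top centre [ 0.30490549 -0.02274226  0.65666331]
```

View pics/w1.png

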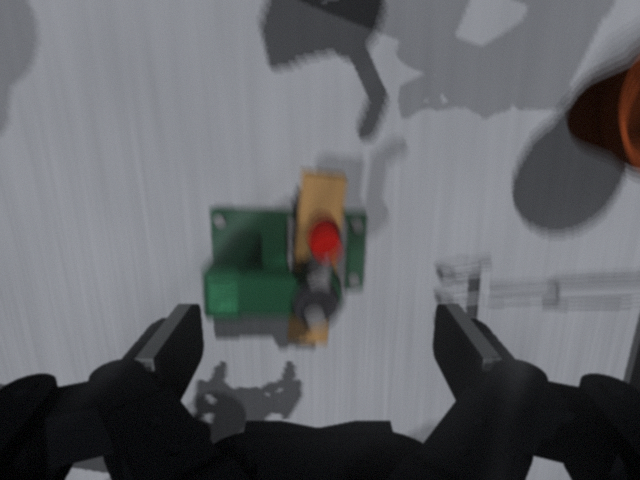

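```bash
python3 -m crank '0.004 -0.004 -0.05 0.001;0 0 -0.05 0;0 0 -0.03 0;0 0 0 0;0 0 0 0' ; python3 - <<'E'
from h import *
ctrl.get_image('wrist')
im,W=cloud('wrist');blobs(im,W,'red')
g=(abs(W[...,0]-.495)<.03)&(abs(W[...,1]+.175)<.03)&(W[...,2]>.183)&(W[...,2]<.2)
p=W[g];print('screw',len(p),((p.min(0)+p.max(0))/2).round(4) if len(p) else '')
o=ctrl.get_obs();print(o['tool_pos'],o['tool_rot'])
E
```

```text
t: 2.38
tool_pos: [0.5011, -0.1028, 0.2654]
tool_rot: [-2.228, -2.212, 0.001]
contact_force: [0.2, -0.3, -0.5]
opening: 0.0854
grip_force: 0.0
red [ 298  230   43   60 1935] [ 0.5023 -0.1014  0.2142] [ 0.491 -0.138  0.166] [ 0.514 -0.094  0.217]
  top centre [ 0.50216283 -0.10564619  0.21374874]
screw 614 [ 0.4953 -0.175   0.1876]
[ 0.50230493 -0.10331952  0.26790829] [2.22766053e+00 2.21229783e+00 1.59366006e-03]
```

```bash
python3 -m crank '0 -0.004 -0.06 0;0 0 -0.06 0;0 0 -0.04 0;0 0 -0.018 0;0 0 0 0' 60; python3 -m crank '0 0 0 0;0 0 0 0;0 0 0 0;0 0 0 0;0 0 0 0' 0 30;python3 -m crank '0 0 0 0;0 0 0 0;0 0 0 0;0 0 0 0;0 0 0 0'
```

```text
t: 2.9
tool_pos: [0.5011, -0.105, 0.1761]
tool_rot: [-2.228, -2.212, 0.002]
contact_force: [-0.1, 0.3, -0.1]
opening: 0.0511
grip_force: 0.0
t: 3.32
tool_pos: [0.5032, -0.1059, 0.1801]
tool_rot: [2.227, 2.21, 0.003]
contact_force: [0.1, 0.2, 5.7]
opening: 0.0232
grip_force: 29.8
t: 3.73
tool_pos: [0.5032, -0.1059, 0.1801]
tool_rot: [2.227, 2.21, 0.003]
contact_force: [-0.7, 0.3, 6.4]
opening: 0.0232
grip_force: 29.8
```

```bash
python3 - <<'E'
import numpy as np
a=np.radians(83.7)-.12*np.arange(41)
p=.07*np.c_[np.cos(a),np.sin(a)]/.5
d=np.diff(p.round(3),axis=0).round(3)
for i in range(0,40,5): print(.12*(i+5),';'.join('%g %g 0 0'%tuple(r) for r in d[i:i+5]),(p[i+5]*.5+[.4953,-.175]).round(4))
E
```

```text
0.6 0.017 -0.003 0 0;0.016 -0.004 0 0;0.015 -0.007 0 0;0.015 -0.009 0 0;0.013 -0.01 0 0 [ 0.5409 -0.1219]
1.2 0.012 -0.012 0 0;0.011 -0.013 0 0;0.009 -0.014 0 0;0.007 -0.015 0 0;0.005 -0.016 0 0 [ 0.5629 -0.1569]
1.7999999999999998 0.004 -0.016 0 0;0.001 -0.017 0 0;-0.001 -0.017 0 0;-0.002 -0.016 0 0;-0.005 -0.017 0 0 [ 0.5613 -0.1983]
2.4 -0.007 -0.015 0 0;-0.008 -0.015 0 0;-0.01 -0.013 0 0;-0.011 -0.012 0 0;-0.013 -0.011 0 0 [ 0.5366 -0.2315]
3.0 -0.014 -0.009 0 0;-0.016 -0.007 0 0;-0.015 -0.006 0 0;-0.017 -0.003 0 0;-0.017 -0.002 0 0 [ 0.4975 -0.245 ]
3.5999999999999996 -0.016 0.001 0 0;-0.017 0.002 0 0;-0.016 0.004 0 0;-0.016 0.007 0 0;-0.014 0.008 0 0 [ 0.4576 -0.234 ]
4.2 -0.014 0.01 0 0;-0.012 0.011 0 0;-0.011 0.013 0 0;-0.009 0.014 0 0;-0.008 0.015 0 0 [ 0.4309 -0.2024]
4.8 -0.005 0.016 0 0;-0.004 0.016 0 0;-0.002 0.017 0 0;0 0.017 0 0;0.003 0.016 0 0 [ 0.4267 -0.1613]
```

```bash
python3 -m crank '0 0 0.006 0;0 0 0 0;0 0 0 0;0 0 0 0;0 0 0 0'
```

```text
t: 4.15
tool_pos: [0.5021, -0.1058, 0.1803]
tool_rot: [2.229, 2.212, 0.0]
contact_force: [3.7, -3.0, -3.5]
opening: 0.0231
grip_force: 30.8
```

```bash
python3 -m crank '0.017 -0.003 0 0;0.016 -0.004 0 0;0.015 -0.007 0 0;0.015 -0.009 0 0;0.013 -0.01 0 0'
```

```text
t: 4.57
tool_pos: [0.5406, -0.1217, 0.1802]
tool_rot: [-2.228, -2.212, -0.001]
contact_force: [-3.5, 2.6, 1.7]
opening: 0.0232
grip_force: 31.4
```

Tracking is good. I'll continue to 2.4 rad.

```bash
python3 -m crank '0.012 -0.012 0 0;0.011 -0.013 0 0;0.009 -0.014 0 0;0.007 -0.015 0 0;0.005 -0.016 0 0'
python3 -m crank '0.004 -0.016 0 0;0.001 -0.017 0 0;-0.001 -0.017 0 0;-0.002 -0.016 0 0;-0.005 -0.017 0 0'
python3 -m crank '-0.007 -0.015 0 0;-0.008 -0.015 0 0;-0.01 -0.013 0 0;-0.011 -0.012 0 0;-0.013 -0.011 0 0'
python3 - <<'E'
from h import *
im,W=cloud('side');save('s2',cv2.resize(im[270:430,270:430],(600,600)))
for v in range(350,400,2): print(v,W[v,353].round(4),im[v,353])
E
```

```text
t: 4.98
tool_pos: [0.5632, -0.1571, 0.1803]
tool_rot: [2.229, 2.213, 0.005]
contact_force: [1.9, 4.4, -1.7]
opening: 0.0231
grip_force: 31.2
t: 5.4
tool_pos: [0.5615, -0.1994, 0.1803]
tool_rot: [2.228, 2.211, 0.003]
contact_force: [3.9, 2.8, -2.4]
opening: 0.0233
grip_force: 31.1
t: 5.82
tool_pos: [0.536, -0.2328, 0.1803]
tool_rot: [2.228, 2.211, 0.001]
contact_force: [4.8, 0.0, -3.6]
opening: 0.0229
grip_force: 31.0
350 [ 0.485  -0.1966  0.1381] [31 60 41]
352 [ 0.485  -0.197   0.1349] [27 61 40]
354 [ 0.4847 -0.1977  0.1322] [41 64 46]
356 [ 0.4851 -0.1971  0.1277] [30 56 43]
358 [ 0.4851 -0.1974  0.1243] [37 59 47]
360 [ 0.4857 -0.1964  0.119 ] [30 42 35]
362 [ 0.4902 -0.1867  0.1012] [34 31 37]
364 [ 0.49   -0.1873  0.0982] [44 42 39]
366 [ 0.49   -0.1875  0.0945] [39 32 37]
368 [ 0.4905 -0.1868  0.0894] [39 42 42]
370 [ 0.4918 -0.1842  0.0814] [81 79 78]
372 [ 0.4915 -0.1851  0.0787] [87 83 82]
374 [ 0.4922 -0.1838  0.0727] [89 85 82]
376 [ 0.4912 -0.1863  0.0722] [98 96 95]
378 [ 0.49   -0.1892  0.0724] [105 101  99]
380 [ 0.4888 -0.192   0.0725] [95 92 90]
382 [ 0.4889 -0.1921  0.0685] [82 84 83]
384 [ 0.489  -0.192   0.0641] [37 30 19]
386 [ 0.4888 -0.1928  0.0611] [132 101  63]
388 [ 0.4881 -0.1946  0.0597] [124  98  64]
390 [ 0.4871 -0.1971  0.0592] [127 100  65]
392 [ 0.486  -0.1998  0.0592] [133 103  66]
394 [ 0.485  -0.2021  0.0587] [138 106  69]
396 [ 0.4836 -0.2054  0.0597] [134 109  71]
398 [ 0.4828 -0.2075  0.0587] [138 108  69]
```

View pics/s2.png

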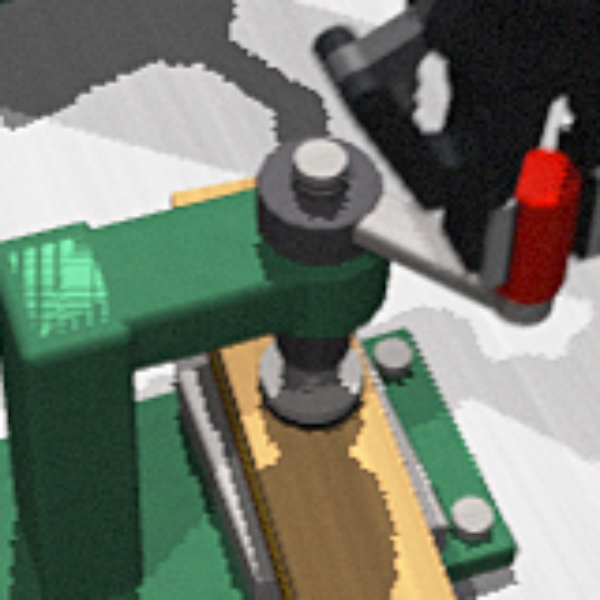

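The crop shows the pad (at about (310,400)) almost on the wood, with the red knob held by the fingers at right. I'll turn on to 3.0 rad and track the height of the pad's upper face.

```bash
cat >> h.py <<'E'
def pad():
    r=[]
    for k in range(4):
        im,W=cloud('side')
        g=W[364:384,346:360].reshape(-1,3)
        d=np.hypot(g[:,0]-.4953,g[:,1]+.175);m=(d>.0115)&(d<.0165)&(g[:,2]>.065)&(g[:,2]<.09)
        r.append(np.median(g[m,2]))
        s=W[290:350,330:380].reshape(-1,3);s=s[(np.hypot(s[:,0]-.4953,s[:,1]+.175)<.006)&(s[:,2]>.165)]
        r.append(np.percentile(s[:,2],70) if len(s) else np.nan)
    print('pad',np.mean(r[::2]).round(4),'screw top',np.mean(r[1::2]).round(4), m.sum())
E
python3 -c 'from h import *;pad()'
python3 -m crank '-0.014 -0.009 0 0;-0.016 -0.007 0 0;-0.015 -0.006 0 0;-0.017 -0.003 0 0;-0.017 -0.002 0 0'
python3 -c 'from h import *;pad()'
```

```text
pad 0.0728 screw top 0.1778 66
t: 6.48
tool_pos: [0.4963, -0.2455, 0.1803]
tool_rot: [2.229, 2.212, -0.0]
contact_force: [3.8, -0.9, -3.1]
opening: 0.0232
grip_force: 31.0
pad 0.0705 screw top 0.1748 86
```

```bash
python3 -m crank '-0.016 0.001 0 0;-0.017 0.002 0 0;-0.016 0.004 0 0;-0.016 0.007 0 0;-0.014 0.008 0 0'
python3 -c 'from h import *;pad();o=ctrl.get_obs();print(o["tool_pos"],o["contact_force"])'
```

```text
t: 7.1
tool_pos: [0.4566, -0.2336, 0.1803]
tool_rot: [2.229, 2.213, 0.001]
contact_force: [4.7, -0.8, -4.5]
opening: 0.0232
grip_force: 31.0
pad 0.0709 screw top nan 81
[ 0.45576032 -0.2329632   0.18020372] [-3.30155674  0.35965352 -0.43549194]
```

The pad stopped at about 2.85 rad, so the crank is now roughly 0.75 rad past touch. I'll add a quarter radian, then release and lift clear.

```bash
python3 -m crank '-0.014 0.01 0 0;-0.012 0.011 0 0;0 0 0 0;0 0 0 0;0 0 0 0'
python3 -m crank '0 0 0 0;0 0 0 0;0 0 0 0;0 0 0 0;0 0 0 0' 55
python3 -m crank '0 0 0.03 0;0 0 0.06 0;0 0 0.08 0;0 0 0.08 0;0 0 0 0'
python3 -m crank '-0.02 0.05 0.05 0;-0.02 0.05 0.05 0;-0.02 0.05 0 0;-0.02 0.05 0 0;0 0 0 0'
python3 - <<'E'
from h import *
pad();im,W=cloud('side');blobs(im,W,'red');blobs(im,W,'blue');save('end',im);o=ctrl.get_obs();print(o["tool_pos"],o["contact_force"])
E
```

```text
t: 7.72
tool_pos: [0.4437, -0.2225, 0.1802]
tool_rot: [-2.228, -2.212, -0.002]
contact_force: [1.4, 4.6, -1.4]
opening: 0.0229
grip_force: 31.3
t: 8.13
tool_pos: [0.4438, -0.2238, 0.1805]
tool_rot: [2.23, 2.213, -0.001]
contact_force: [-0.3, -0.3, -0.0]
opening: 0.0469
grip_force: 0.0
t: 8.55
tool_pos: [0.4465, -0.2256, 0.3156]
tool_rot: [2.219, 2.202, 0.004]
contact_force: [0.2, -0.2, 0.8]
opening: 0.0471
grip_force: 0.0
t: 8.97
tool_pos: [0.4031, -0.121, 0.3568]
tool_rot: [2.225, 2.215, 0.003]
contact_force: [-0.0, -1.0, 0.2]
opening: 0.047
grip_force: 0.0
pad 0.0818 screw top 0.171 112
red [  0 127  28  47 655] [0.136  0.1681 0.2834] [0.125 0.122 0.27 ] [0.155 0.198 0.3  ]
  top centre [0.13234355 0.1855753  0.29722392]
red [316 326  22  43 817] [ 0.4403 -0.2304  0.2043] [ 0.431 -0.235  0.149] [ 0.474 -0.165  0.216]
  top centre [ 0.44240494 -0.22315646  0.21266237]
blue [ 301   28   91   44 1833] [0.8326 0.6537 0.1361] [0.74  0.609 0.12 ] [0.924 0.793 0.155]
  top centre [0.83113087 0.69942751 0.15158595]
blue [342 142  14  31 321] [0.6028 0.1125 0.1996] [0.594 0.108 0.171] [0.617 0.132 0.215]
  top centre [0.60619159 0.12016566 0.21213662]
[ 0.40392262 -0.12410563  0.35481086] [-0.00383249  0.05476588 -0.22944902]
```

View pics/end.png

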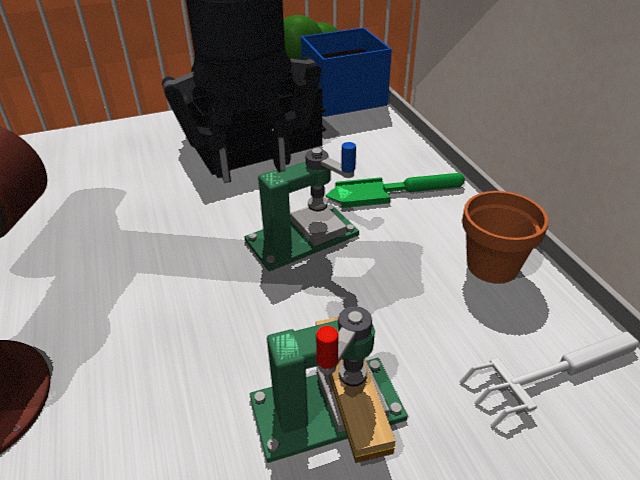

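The knob stays where it was left, at about (327,345), with the gripper clear and the slats and blue knob unmoved. The last pad reading (0.0818) is odd, so I'm checking it.

```bash
python3 - <<'E'
from h import *
pad();im,W=cloud('side')
for v in range(358,394,2): print(v,W[v,350].round(4),W[v,356].round(4),im[v,353])
save('end2',cv2.resize(im[290:430,290:430],(600,600),interpolation=2))
im,W=cloud('top');
E
```

```text
pad 0.0815 screw top 0.1711 117
358 [ 0.4817 -0.1963  0.1244] [ 0.4889 -0.1976  0.1229] [17 36 21]
360 [ 0.4887 -0.1807  0.0985] [ 0.489  -0.1976  0.1191] [46 52 50]
362 [ 0.4882 -0.1822  0.0967] [ 0.4951 -0.1847  0.0966] [21 23 28]
364 [ 0.4871 -0.1849  0.0966] [ 0.494  -0.1874  0.0965] [29 23 31]
366 [ 0.4874 -0.1844  0.0918] [ 0.494  -0.1877  0.0929] [31 31 31]
368 [ 0.4872 -0.1851  0.0888] [ 0.4943 -0.1872  0.0882] [24 24 26]
370 [ 0.4867 -0.1864  0.0866] [ 0.4945 -0.1872  0.0841] [28 31 32]
372 [ 0.4888 -0.1819  0.0758] [ 0.496  -0.1842  0.0754] [39 33 36]
374 [ 0.4889 -0.182   0.0718] [ 0.4958 -0.185   0.0725] [49 48 46]
376 [ 0.488  -0.1841  0.0708] [ 0.4954 -0.1862  0.0701] [50 48 45]
378 [ 0.4875 -0.1856  0.0689] [ 0.4947 -0.1879  0.0684] [55 54 49]
380 [ 0.4863 -0.1885  0.0691] [ 0.4934 -0.191   0.069 ] [48 49 50]
382 [ 0.4852 -0.1912  0.069 ] [ 0.493  -0.192   0.0663] [58 56 52]
384 [ 0.4862 -0.1891  0.0616] [ 0.4926 -0.1933  0.064 ] [28 29 28]
386 [ 0.4855 -0.191   0.0602] [ 0.4927 -0.1933  0.0598] [49 35 24]
388 [ 0.4847 -0.1929  0.0589] [ 0.4916 -0.196   0.0597] [71 52 36]
390 [ 0.484  -0.1948  0.0576] [ 0.4905 -0.1985  0.0595] [72 59 39]
392 [ 0.4829 -0.1975  0.0577] [ 0.4895 -0.2011  0.0593] [74 60 36]
```

View pics/end2.png

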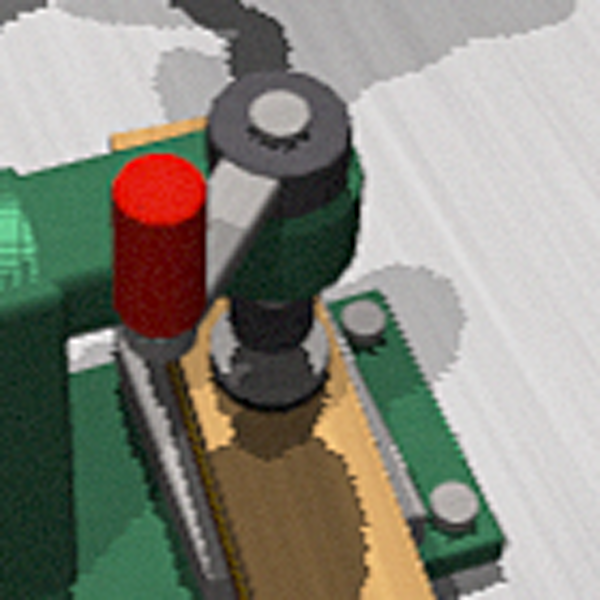

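The pad rim sits on the wood. My average was skewed by the collar coming down into its window; the pad's own upper face reads 0.069. The crank turned 3.86 rad and touch was at 2.85–3.1 rad (3.2 at most by the task's figures), so the pad presses with about 16–24 N, which is snug. Handing in.

```bash
python3 -c 'from station import ctrl;print(ctrl.finish_job())'
```

```text
the job is handed in; nothing more can be done
None
```

The red-knobbed clamp is closed on the slats at an estimated 16–24 N (0.66–1.0 rad past touch, slightly under the sixth of a turn), the crank is released, the slats and blue knob look unmoved, and the job is handed in with no verdict returned.

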